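# Run the scatter mill at its half-way twist

### The arm

A 7-joint arm with a two-finger parallel gripper is mounted at the origin on the work surface. World frame = base frame: x ahead of the robot, y to its left, z up, the work surface at z = 0. Lengths are in m, angles in rad, forces in N, time in s.
With the tool pointing down it reaches from about 0.425 to 0.95 m from the base axis. Payload 16.7 kg.
Tool frame: the origin (TCP) lies on the centre line of the jaws, within the pads' length; the fingertips stand 14 mm ahead of it and the grasp point (between the pads) lies 5 mm behind it; z points along the fingers, y is the line along which they close (so a half turn about z gives the same grasp; the last joint's range is limited). The gripper opens to 94 mm and grips with 3 to 60 N. Pads are 16 mm wide; open, the fingers measure 119 mm over their backs; the gripper's body (75 mm by 177 mm) begins 78 mm behind the grasp point.
Start: joints at [1.024, 0.426, 0.074, 1.606, -0.034, 1.111, -0.067], TCP at [0.261, -0.623, 0.219] pointing down, gripper open.
Joint ranges: [-2.85, 2.85], [-0.5, 2.14], [-1.23, 1.37], [0.21, 2.46], [-1.02, 4.16], [0.16, 2.05], [-2.73, 2.73]. Speed limits (rad/s): [1.89, 1.89, 2.39, 2.39, 3.01, 3.01, 3.01].

### API

Orientations are given as a unit quaternion [x, y, z, w].
In Python, from rig import robot gives the robot as it stands. The module is installed in compiled form; this text tells all that it offers.
- The arm moves only by the tool carry_out, never from a script. Its argument "plan" is one flat list of numbers, 5 for each row, row after row: the shift along the world's x, y, z in units of 25 mm (1.0 is 25 mm), then the turn about the world's z in units of 5 degrees (1.0 is 5 degrees), then the closure, from 0 (fully open) to 1 (shut). In form: [tx, ty, tz, yaw, gripper, tx, ty, tz, yaw, gripper, ...]. A call has 1 to 20 rows; each row is the pose to reach, as a shift and turn from the pose commanded when the call began; what a row does not reach only later rows make up. A row lasts 1/12 s, in which the tool goes at most 41.7 mm and 7.16 degrees, less where a joint would pass 70% of its speed; a pose out of reach is approached as far as the arm can. A call with a gripper value outside its range is refused whole. The fingers move at their own pace and stop on an object; "newtons" is the grip in N (left out, the last holds). Time passes only in rows, so rows that repeat a pose let the fingers close. It gives the time, the measured TCP pose, the force, the opening and the grip force at its end, in the units of the state.
- robot.state(): the state, without advancing time (a new reading comes with each control period).
- robot.read_camera(name): name is "scene" or "top" or "wrist"; returns (picture, depth): 384x512x3 uint8, red, green, blue; 384x512 float32, m along the optical axis (not along the pixel's ray), 0 where there is no reading.
- robot.get_calibration(name): a dict with "vfov" (degrees; the focal length in pixels is half the picture's height over the tangent of half this angle, whatever the lens; pixels are square), "cx", "cy" (the principal point, pixels), "R" (3x3) and "t" (3): a world point X has camera coordinates R X + t. Camera axes: x right, y down, z forward; pixel columns grow to the right and rows downward; lengths in m; the calibration is good to about 2 mm. A picture is of the moment at which its call begins: read the wrist's pose just before it. get_calibration takes no time and is no camera call; for the wrist camera it gives the pose at the moment of the call.
- robot.hand_in(): hands the job in; it is judged then, once.
The state is a dict: "time_s": time; "joint_pos": joint angles; "joint_vel": joint speeds; "tau": joint torques, N m; "tcp_pos": TCP position; "tool_rot": TCP orientation; "wrist_force": force on the tool from outside, world axes, zero at the start; "wrist_torque": the same for the moment, N m; "gripper_width": finger opening in m; "grasp_force": force on a finger pad.
Only numpy, scipy, OpenCV 4.12 (cv2) and the standard library are available. Lean on these libraries where they do the work, as an engineer would, in place of code of your own. Each camera call takes 0.05 s, during which the arm holds its last target. There are 200 camera calls.

### The job

Set the pointer of the bench controller's dial to the one long mark on its scale. Then put the bayonet lid on the scatter mill with its two lugs down through the collar's slots until it sits flush, and twist it clockwise (seen from above) half way to the lock, to the long 45-degree mark, never as far as the lock. It is sprung and turns back when let go, so finish still gripping the lid and holding it at that mark; leave the other things on the bench where they are.

Things in the scene. Friction and masses are not known exactly. Their poses are not given: they have to be found in the camera images.
- controller: Grey bench speed controller, a box 130 (x) x 120 (y) x 55 mm high, fixed, left or right of the lid, a dial on its top. Origin: centre of its underside. Round the dial 11 white marks stand 27 degrees apart: the first at 135 degrees (counter-clockwise from the box's +x, seen from above), the rest clockwise. The fifth, 27 degrees from +x, is the long thick one.
- dial_grip (a point): Point on the dial's axis at the height to grip: 81 mm above the bench. The dial is a round skirt 48 mm across (57 to 65 mm above the bench) with an upright black grip bar on it, 42 mm long, 13 mm wide, from 65 to 94 mm above the bench. Pinch the bar across its width.
- dial_pointer (a point): Tip of the dial's white pointer line, 23 mm from the dial's axis, at one end of the grip bar, 65 mm above the bench. Its direction from dial_grip is the direction the dial points and the direction of the bar.
- dial_mark (a point): Middle of the long mark, 40 mm from the dial's axis, on the controller's top. Does not move with the dial.
- dial (a joint): Dial angle, rad: 0 at the first mark, grows clockwise seen from above, to 4.71 at the last mark. The long mark is at 1.885. It starts between 0.5 and 1.1, turns with a light friction (0.03 N m) and stays where it is left.
- mill: Scatter mill, a grey round housing 90 mm high, foot 116 mm across, fixed, left or right of the lid, with a black collar 100 mm across at the top. Origin: centre of its underside; z up. Two lug slots lie on opposite sides of its mouth, along its +x and -x axis; either takes either lug. The white marks on the collar are the same on both sides.
- mill_mouth (a point): Centre of the mill's mouth, on its axis, level with the collar's flat top, 90 mm above the bench. The mouth is 64 mm across; between the slots its lip is 8 mm thick, and the sprung drive ring lies beneath it.
- mill_slot (a point): In the slot on the mill's +x side, 37 mm from the axis, at the collar's top. Each slot is about 18 mm wide and reaches out to 41 mm from the axis. Two short white ticks on the collar mark each slot.
- mill_half (a point): The half-way mark on the collar's top, 47 mm from the axis, 45 degrees clockwise of the +x slot: one long white tick that runs on down the collar's outside. Another lies opposite.
- mill_lock (a point): The lock mark on the collar's top, 47 mm from the axis, 90 degrees clockwise of the +x slot: a broad white block. Another lies opposite.
- lid: Bayonet lid, loose, standing on its plug. Origin: centre of the plug's underside; z up. Plug 59 mm across, 16 mm high; at its foot two lugs along the lid's +x and -x (74 mm over the tips, 10 mm wide, 6 mm high). Above it an aluminium disc 86 mm across, 16 to 26 mm up. 0.09 to 0.18 kg. Seated, the disc lies on the collar, the origin 74 mm above the bench; if the lugs miss the slots it stays 16 mm higher.
- lid_grip (a point): Point on the lid's axis, 48 mm above its origin, in its black grip bar: along the lid's x axis, in line with the lugs, 58 mm long, 16 mm wide, from 26 to 57 mm above the lid's origin. Pinch it across its width. The lid is the same when turned by half a turn.
- ring (a joint): Sprung ring in the mill, turned by the lugs, rad: 0 at rest, grows clockwise, stop 1.46; 1.25 counts as locked. A lid put in straight turns about 0.11 freely before the ring follows, so the ring reads 0.11 less than the lid's turn: 0.675 at the half-way mark. The spring pushes back with 0.07 N m at 0, 0.14 N m half way, and turns ring and lid back when the lid is let go.
- wagon: Bystander: dark model goods wagon, 105 mm long, 37 mm high above the bench, standing along the model track at the back. Origin at its underside.
- signal_box: Bystander: model plastered signal box with a pitched roof, about 70 x 50 x 100 mm, at the left. Origin at its underside.
- glue: Bystander: standing bottle, 44 mm across, 120 mm high, behind the lid. Origin at its underside.
- paint_pot: Bystander: small jar 34 mm across, 40 mm high, between the robot and the lid. Origin at its underside.
- driver: Bystander: screwdriver 160 mm long lying near the robot. Origin at its underside.
- screw_cap: Bystander: plain flat white cap, 60 mm across, 14 mm high, no grip bar or lugs, behind the lid; not the mill's lid. Origin at its underside.

How it is judged:
By the outcome, as a careful person would: the job done as asked, in the order asked, and still so for the second after the job is handed in, while the arm keeps its last pose, push and grip.
It also fails if it takes over 61 s, if anything falls off the work surface, if the arm or the gripper's body presses on something with over 40 N, if the wrist force passes 120 N, or if a joint passes its speed limit or range.

## Working session

There is one attempt and no reset: what is moved stays moved. The work goes in short steps, Python scripts to look and compute and a tool call to move; the robot and the scene stay as the last step left them, time stands still between calls to the robot, and variables do not carry over. Pictures are saved under pics/ and viewed, at most 10 in all, crops included, and the job is handed in when it is done.

Besides the shell and the picture viewer there is one more tool, called after "Request:" as name(argument=value, ...) on one line, values as JSON. carry_out: Moves the arm, as the interface text tells. Its arguments: {"type":"object","properties":{"plan":{"type":"array"},"newtons":{"type":"number"}},"required":["plan"]}

```bash
mkdir -p pics
cat > h.py <<'E'
import numpy as np,cv2
from rig import robot
def grab(name):
    c=robot.get_calibration(name); p,d=robot.read_camera(name); return c,p,d
def f(c,h=384): return h/2/np.tan(np.radians(c['vfov'])/2)
def atz(c,u,v,z):
    R=np.array(c['R']);t=np.array(c['t']);o=-R.T@t
    r=R.T@np.array([(u-c['cx'])/f(c),(v-c['cy'])/f(c),1.]); return o+r*(z-o[2])/r[2]
def cloud(c,d):
    v,u=np.mgrid[:d.shape[0],:d.shape[1]];R=np.array(c['R']);t=np.array(c['t'])
    P=np.stack([(u-c['cx'])/f(c)*d,(v-c['cy'])/f(c)*d,d],-1); return (P-t)@R
def proj(c,X):
    q=np.array(c['R'])@np.array(X)+np.array(c['t']); return q[:2]/q[2]*f(c)+[c['cx'],c['cy']]
E
python3 - <<'E'
from h import *
s=robot.state();print(s['time_s'],s['tcp_pos'],s['tool_rot'])
for n in('top','scene'):
    c,p,d=grab(n);np.savez(n+'.npz',p=p,d=d);np.save(n+'c.npy',c,allow_pickle=True)
    print(n,c)
    cv2.imwrite(f'pics/{n}.png',cv2.resize(p[:,:,::-1],(800,600),interpolation=cv2.INTER_CUBIC))
E
```

```text
0.0 [ 0.2606631  -0.62218927  0.21878311] [ 9.80388062e-01  1.97075725e-01 -1.67032967e-04 -6.15767870e-04]
top {'vfov': 47.68460577826971, 'cx': 257.7887560058286, 'cy': 185.10751611680203, 'R': array([[ 0.0176403 , -0.99981007,  0.00828553],
       [-0.98851919, -0.01868362, -0.14993578],
       [ 0.15006211, -0.0055455 , -0.98866102]]), 't': array([0.0775461 , 0.54021835, 1.27617792])}
scene {'vfov': 53.2801048262813, 'cx': 253.8598751676987, 'cy': 193.06051741213886, 'R': array([[-0.33884172,  0.94072559, -0.01488794],
       [ 0.81312603,  0.28484763, -0.50762967],
       [-0.47329943, -0.18411188, -0.86144673]]), 't': array([ 0.08741315, -0.43227267,  1.25965443])}
```

View pics/top.png

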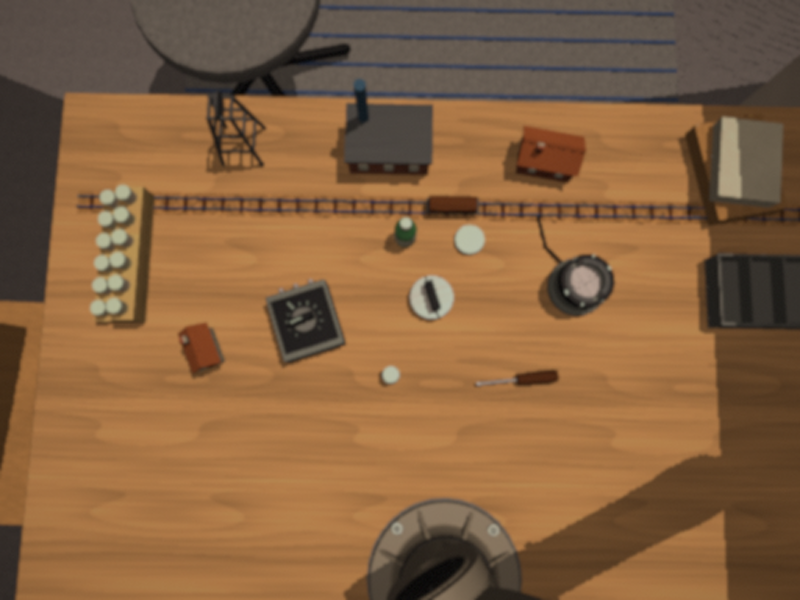

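View pics/scene.png

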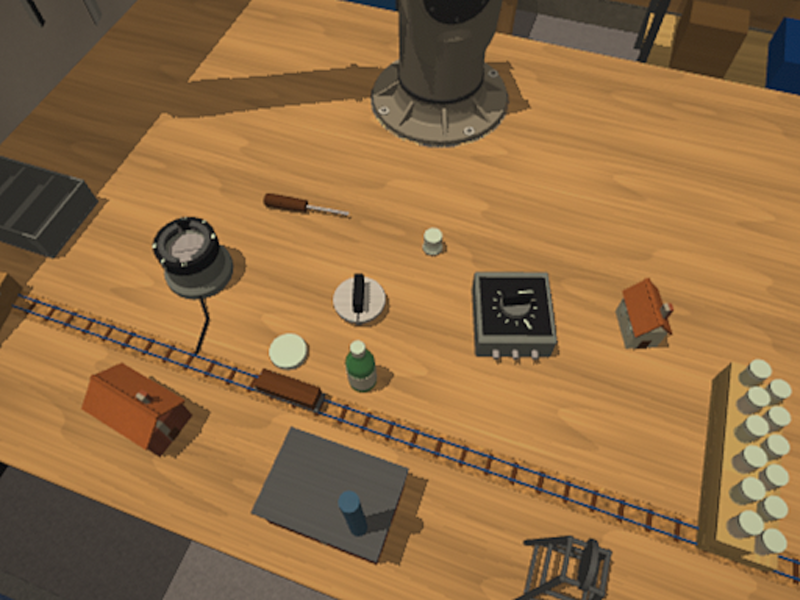

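The top view shows the controller dial at (305,318), the lid at (431,297) with its bar near-vertical, and the mill mouth at (583,281). The screw cap is at (470,239), the glue at (405,231), and the paint pot at (390,375). The scene view agrees.

Run:
```python
from h import *
c=np.load('topc.npy',allow_pickle=True).item();D=np.load('top.npz');P=cloud(c,D['d']);k=512/800
for n,u,v,z in[('dial',305,318,.065),('lid',431,297,.026),('mill',585,281,.09)]:
    print(n,atz(c,u*k,v*k,z).round(3))
    a=P[int(v*k)-32:int(v*k)+32,int(u*k)-32:int(u*k)+32].reshape(-1,3)
    for lo,hi in((.02,.03),(.045,.06),(.075,.1)):
        m=a[(a[:,2]>lo)&(a[:,2]<hi)]
        if len(m)>15:
            e=np.linalg.eigh(np.cov(m[:,:2].T));print(lo,hi,len(m),m.mean(0).round(4),(m[:,:2].max(0)+m[:,:2].min(0))/2,'ax',np.degrees(np.arctan2(e[1][1,1],e[1][0,1])).round(1),e[0])
s=cv2.resize
def cr(n,u,v,w,nm):
    p=np.load(n+'.npz')['p'][v-w:v+w,u-w:u+w,::-1];return cv2.resize(p,(400,400),interpolation=cv2.INTER_CUBIC)
cv2.imwrite('pics/cr.png',np.hstack([cr('scene',330,200,34,''),cr('scene',120,158,34,'')]))
```

```text
dial [0.477 0.271 0.065]
0.02 0.03 30 [0.4981 0.2642 0.0267] [0.47509273 0.26531014] ax -147.4 [0.00107805 0.00396621]
0.045 0.06 1500 [0.4728 0.2744 0.0552] [0.47417958 0.27488151] ax -161.8 [0.00133438 0.00157421]
0.075 0.1 78 [0.4733 0.2745 0.0921] [0.47347564 0.27456147] ax 115.1 [1.70153527e-05 1.55903090e-04]
lid [0.527 0.032 0.026]
0.02 0.03 452 [0.5255 0.0327 0.0257] [0.52574989 0.03274216] ax 108.4 [0.00050449 0.0005658 ]
0.045 0.06 96 [0.5261 0.0325 0.0555] [0.5273589  0.03295533] ax -162.3 [2.66661615e-05 2.86798416e-04]
mill [ 0.553 -0.253  0.09 ]
0.02 0.03 103 [ 0.542  -0.2255  0.0235] [ 0.55339632 -0.24567649] ax -152.5 [0.00029548 0.00125612]
0.045 0.06 35 [ 0.534  -0.222   0.0524] [ 0.54302758 -0.24559844] ax -143.7 [0.00012501 0.000592  ]
0.075 0.1 578 [ 0.554  -0.2552  0.089 ] [ 0.5546495  -0.25571297] ax 121.9 [0.00082886 0.00098194]
```

View pics/cr.png

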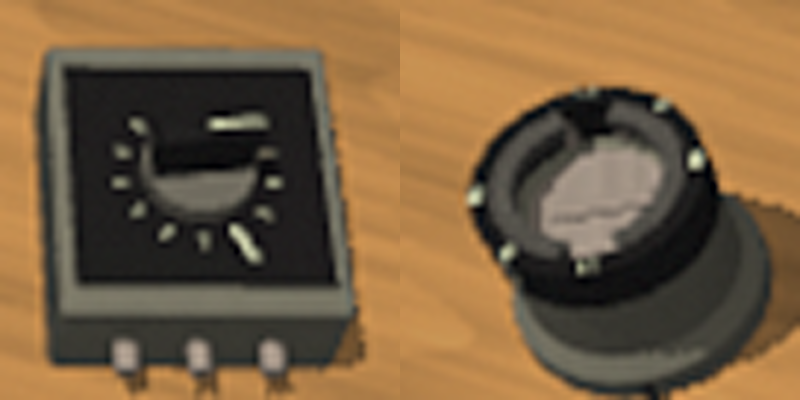

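The left crop has the white stripe at (240,122), on the pointer end of the bar toward +y, and the long mark at (245,243). The right crop shows the mill with a dark slot near (588,125). Next I move over the mill for a closer look.

Request:
carry_out(plan=[9.6,14.9,3.2,8.4,0,9.6,14.9,3.2,8.4,0,9.6,14.9,3.2,8.4,0,9.6,14.9,3.2,8.4,0,9.6,14.9,3.2,8.4,0,9.6,14.9,3.2,8.4,0,9.6,14.9,3.2,8.4,0,9.6,14.9,3.2,8.4,0,9.6,14.9,3.2,8.4,0,9.6,14.9,3.2,8.4,0,9.6,14.9,3.2,8.4,0,9.6,14.9,3.2,8.4,0,9.6,14.9,3.2,8.4,0,9.6,14.9,3.2,8.4,0])

```text
time_s: 1.27
tcp_pos: [0.5005, -0.2504, 0.2991]
tool_rot: [0.845, 0.535, -0.0, -0.0]
wrist_force: [-0.2, -0.5, -0.3]
gripper_width: 0.0939
grasp_force: 0.0
```

Run:
```python
from h import *
s=robot.state();print(s['time_s'],s['tcp_pos'],s['tool_rot'],s['joint_pos'])
c,p,d=grab('wrist');np.savez('w1.npz',p=p,d=d);np.save('w1c.npy',c,allow_pickle=True);print(c,proj(c,[.554,-.255,.09]))
cv2.imwrite('pics/w1.png',cv2.resize(p[:,:,::-1],(800,600),interpolation=cv2.INTER_CUBIC))
```

```text
1.2667 [ 0.50046457 -0.25036182  0.29913728] [ 8.44662330e-01  5.35299371e-01 -3.11271690e-04 -1.84073624e-04] [ 0.58989363  0.18929407 -0.2784182   1.75418122  0.05563951  1.20644052
 -0.14475015]
{'vfov': 63.92379551044466, 'cx': 262.21298572949263, 'cy': 188.12107324376385, 'R': array([[ 9.04287055e-01, -4.26924138e-01, -8.37790312e-04],
       [-4.09136802e-01, -8.67168121e-01,  2.83948108e-01],
       [-1.21950806e-01, -2.56427828e-01, -9.58839283e-01]]), 't': array([-0.56049503, -0.06458075,  0.46650125])} [302.31892701 151.84981047]
```

View pics/w1.png

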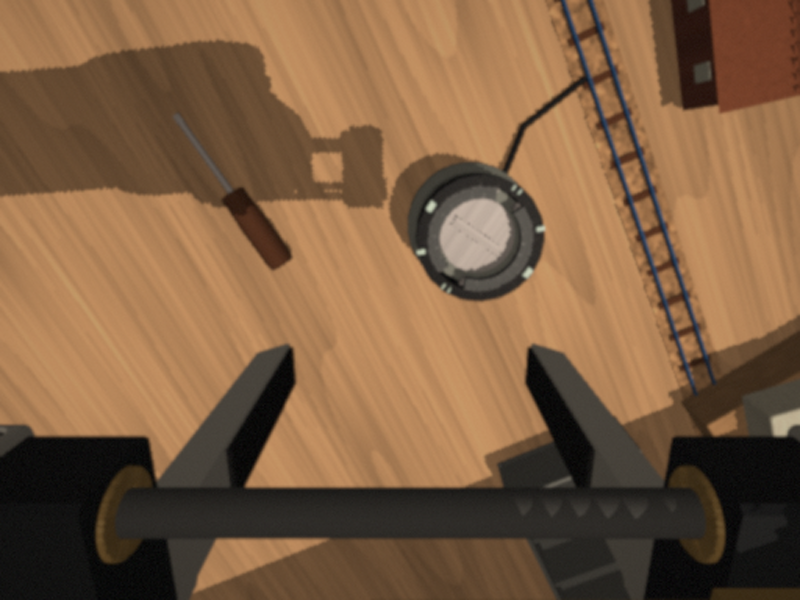

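The wrist view shows slot double-ticks at (517,190) and (447,288), lock blocks at (431,207) and (528,272), and half marks at (421,252) and (541,229).

Run:
```python
from h import *
c=np.load('w1c.npy',allow_pickle=True).item();D=np.load('w1.npz');k=512/800
pts={'s1':(517,190),'s2':(447,288),'h1':(541,229),'h2':(421,252),'l1':(528,272),'l2':(431,207)}
W={n:atz(c,u*k,v*k,.09)[:2] for n,(u,v) in pts.items()}
for a,b in(('s1','s2'),('h1','h2'),('l1','l2')):
    d=W[a]-W[b];print(a,(W[a]+W[b])/2,np.linalg.norm(d),np.degrees(np.arctan2(*d[::-1])))
P=cloud(c,D['d']);m=P[(P[...,2]>.08)&(P[...,2]<.1)&(abs(P[...,0]-.554)<.06)&(abs(P[...,1]+.255)<.06)]
print(m[:,2].mean(),(m.max(0)+m.min(0))/2,cv2.minEnclosingCircle(m[:,:2].astype(np.float32)))
g=cv2.cvtColor(D['p'],cv2.COLOR_RGB2GRAY)
for n,(u,v) in pts.items():
    u,v=int(round(u*k)),int(round(v*k));w=g[v-4:v+5,u-4:u+5].astype(float);w=np.clip(w-w.max()*.6,0,None)
    y,x=np.mgrid[v-4:v+5,u-4:u+5];W[n]=atz(c,(w*x).sum()/w.sum(),(w*y).sum()/w.sum(),.09)[:2]
for a,b in(('s1','s2'),('h1','h2'),('l1','l2')):
    d=W[a]-W[b];print(a,(W[a]+W[b])/2,np.linalg.norm(d),np.degrees(np.arctan2(*d[::-1])))
```

```text
s1 [ 0.55913834 -0.26020569] 0.09354044467571203 31.094911541986065
h1 [ 0.55881228 -0.26018095] 0.09552314892969258 -14.22236679176782
l1 [ 0.55884776 -0.25979894] 0.09397739452395465 -58.60918359650954
0.09056932145097221 [ 0.55855256 -0.25928949  0.0870666 ] ((0.5586491823196411, -0.25952890515327454), 0.05064784735441208)
s1 [ 0.55851997 -0.26000155] 0.0982304758568166 30.636484829385374
h1 [ 0.55930388 -0.26003191] 0.09770537878540599 -14.368340593281788
l1 [ 0.55891072 -0.25982195] 0.09575866770306905 -59.02708564463641
```

Request:
carry_out(plan=[1,8.4,0,5,0,1,8.4,0,5,0,1,8.4,0,5,0,1,8.4,0,5,0,1,8.4,0,5,0,1,8.4,0,5,0,1,8.4,0,5,0,1,8.4,0,5,0])

```text
time_s: 1.98
tcp_pos: [0.5256, -0.0413, 0.2992]
tool_rot: [0.709, 0.705, -0.0, -0.0]
wrist_force: [-0.0, -0.5, 0.1]
gripper_width: 0.0937
grasp_force: 0.0
```

Run:
```python
from h import *
s=robot.state();print(s['time_s'],s['tcp_pos'])
c,p,d=grab('wrist');np.savez('w2.npz',p=p,d=d);np.save('w2c.npy',c,allow_pickle=True)
```

```text
1.9833 [ 0.52559621 -0.0413498   0.2991937 ]
```

Request:
carry_out(plan=[-1,10,0,5,0,-1,10,0,5,0,-1,10,0,5,0,-1,10,0,5,0,-1,10,0,5,0,-1,10,0,5,0,-1,10,0,5,0,-1,10,0,5,0,-1,10,0,5,0])

```text
time_s: 2.78
tcp_pos: [0.5015, 0.2081, 0.2991]
tool_rot: [0.54, 0.842, -0.0, -0.0]
wrist_force: [0.3, -0.4, -0.4]
gripper_width: 0.0941
grasp_force: 0.0
```

Run:
```python
from h import *
s=robot.state();print(s['time_s'],s['tcp_pos'],s['tool_rot'])
c,p,d=grab('wrist');np.savez('w3.npz',p=p,d=d);np.save('w3c.npy',c,allow_pickle=True)
c2=np.load('w2c.npy',allow_pickle=True).item();D=np.load('w2.npz')
def blob(P,x,y,lo,hi,r=.06):
    m=P[(P[...,2]>lo)&(P[...,2]<hi)&(np.hypot(P[...,0]-x,P[...,1]-y)<r)]
    (a,b),sz,an=cv2.minAreaRect((m[:,:2]*1000).astype(np.float32));e=np.linalg.eigh(np.cov(m[:,:2].T))[1][:,1]
    print(len(m),m[:,2].mean(),'rect',a,b,sz,an,'mean',m.mean(0),'ax',np.degrees(np.arctan2(e[1],e[0])),cv2.minEnclosingCircle((m[:,:2]*1000).astype(np.float32)))
P=cloud(c2,D['d']);print('lid');blob(P,.526,.0325,.05,.065);blob(P,.526,.0325,.02,.03)
P=cloud(c,d);print('dial');blob(P,.474,.2745,.085,.1,.04);blob(P,.474,.2745,.045,.062,.12)
A=cv2.resize(D['p'][:,:,::-1],(400,300),interpolation=cv2.INTER_CUBIC)
u,v=proj(c,[.474,.2745,.065]).astype(int);print(u,v);u0,v0=max(u-60,0),max(v-60,0)
q=p[v0:v0+120,u0:u0+120,::-1];print(u0,v0,q.shape);B=cv2.resize(q,(480,480*q.shape[0]//q.shape[1]),interpolation=cv2.INTER_CUBIC)
cv2.imwrite('pics/w3.png',B)
```

```text
2.7833 [0.50147954 0.20810002 0.29908346] [ 5.40196462e-01  8.41538803e-01 -4.72289740e-04 -4.91951549e-05]
lid
575 0.0577490133118002 rect 530.6796875 29.719440460205078 (57.51055145263672, 15.983298301696777) 18.462190628051758 mean [0.5307845  0.02988614 0.05774901] ax -161.4969845115282 ((530.92724609375, 29.25871467590332), 29.088621139526367)
2529 0.026964907610853923 rect 530.2943115234375 30.173023223876953 (84.49039459228516, 84.03864288330078) 0.3170444965362549 mean [0.53071942 0.03113728 0.02696491] ax 109.53846160417285 ((530.7079467773438, 29.72481346130371), 42.87645721435547)
dial
403 0.09486639127255575 rect 478.51348876953125 274.0743103027344 (11.886960983276367, 40.79414749145508) 24.605392456054688 mean [0.47832606 0.27415451 0.09486639] ax 114.86217263683596 ((477.923583984375, 273.6888427734375), 20.893659591674805)
8441 0.05636578789354621 rect 478.3117370605469 273.34173583984375 (130.2049102783203, 120.21878814697266) 18.77310562133789 mean [0.47699637 0.2761116  0.05636579] ax -161.79918453684976 ((478.6019592285156, 273.8079528808594), 86.0826416015625)
263 105
203 45 (120, 120, 3)
```

View pics/w3.png

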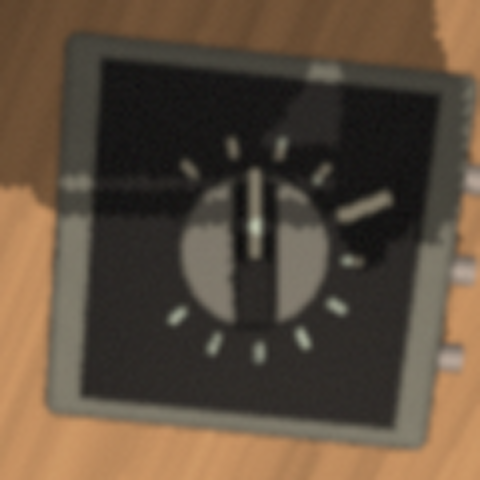

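The crop has the pointer stripe straight up at (255,200), with the dial axis near (255,247). The long mark is at (365,207), with ten short marks around the dial.

Run:
```python
from h import *
from scipy.optimize import least_squares
c=np.load('w3c.npy',allow_pickle=True).item()
M=[(190,168),(232,148),(281,149),(321,174),(365,207),(352,261),(337,306),(302,338),(259,352),(214,344),(178,315)]
W=np.array([atz(c,203+u/4-.4,45+v/4-.4,.056)[:2] for u,v in M])
def r(q):
    a=q[2]+np.radians(135-27*np.arange(11));R=np.where(np.arange(11)==4,q[4],q[3]);return (W-np.c_[q[0]+R*np.cos(a),q[1]+R*np.sin(a)]).ravel()
o=least_squares(r,[.478,.274,.32,.037,.04]);print(o.x,np.degrees(o.x[2]),abs(o.fun).max())
t=[atz(c,203+255/4-.4,45+v/4-.4,.094)[:2] for v in(172,255)];d=t[0]-t[1];print(np.degrees(np.arctan2(d[1],d[0])))
```

```text
[0.47784423 0.27364467 0.32712011 0.03206941 0.03788782] 18.742601902813107 0.000443996697996496
114.8244667580171
```

Request:
carry_out(plan=[-0.91,2.55,-5,0,0,-0.91,2.55,-5,0,0,-0.91,2.55,-5,0,0,-0.91,2.55,-5,0,0.3,-0.91,2.55,-7,0,0.5,-0.91,2.55,-8.67,0,0.5,-0.91,2.55,-8.67,0,0.5,-0.91,2.55,-8.67,0,0.5,-0.91,2.55,-8.67,0,0.5])

```text
time_s: 3.58
tcp_pos: [0.479, 0.2731, 0.0839]
tool_rot: [0.54, 0.842, 0.0, 0.0]
wrist_force: [0.4, 0.4, 0.4]
gripper_width: 0.0579
grasp_force: 0.0
```

Run:
```python
from h import *
s=robot.state();print(s['time_s'],s['tcp_pos'],s['tool_rot'],s['wrist_force'],s['gripper_width'])
```

```text
3.5833 [0.47899781 0.27307667 0.08391182] [5.39945172e-01 8.41700185e-01 3.75393481e-05 8.67137565e-05] [0.43682761 0.43225933 0.38338186] 0.05785957525656815
```

Request:
carry_out(plan=[0,0,0,0,1,0,0,0,0,1,0,0,0,0,1,0,0,0,0,1,0,0,0,0,1,0,0,0,0,1,0,0,0,0,1,0,0,0,0,1], newtons=15)

```text
time_s: 4.25
tcp_pos: [0.4771, 0.2732, 0.0828]
tool_rot: [0.539, 0.842, -0.001, -0.0]
wrist_force: [-8.2, -4.0, 11.4]
gripper_width: 0.0128
grasp_force: 15.0
```

Request:
carry_out(plan=[0,0,0,-1.3,1,0,0,0,-2.6,1,0,0,0,-3.9,1,0,0,0,-5.2,1,0,0,0,-6.5,1,0,0,0,-7.8,1,0,0,0,-9.1,1,0,0,0,-10.4,1,0,0,0,-11.7,1,0,0,0,-12.8,1,0,0,0,-13.82,1,0,0,0,-13.82,1,0,0,0,-13.82,1,0,0,0,-13.82,1,0,0,0,-13.82,1])

```text
time_s: 5.5
tcp_pos: [0.4763, 0.2734, 0.0828]
tool_rot: [0.922, 0.388, -0.002, 0.0]
wrist_force: [-11.7, -3.4, 15.3]
gripper_width: 0.0129
grasp_force: 15.0
```

Run:
```python
from h import *
s=robot.state();print(s['time_s'],s['tcp_pos'],s['tool_rot'],s['wrist_force'],s['wrist_torque'],s['gripper_width'],s['grasp_force'])
q=s['tool_rot'];print(np.degrees(2*np.arctan2(q[1],q[0])))
```

```text
5.5 [0.47625519 0.27341402 0.08279585] [ 9.21622173e-01  3.88084999e-01 -1.60235117e-03  1.91048400e-04] [-11.6963816   -3.37094648  15.25990576] [-0.89909723  3.02718838 -0.0326679 ] 0.012891403245465567 15.003912448883057
45.670852472420194
```

Request:
carry_out(plan=[0,0,0,0,0.5,0,0,0,0,0.5,0,0,0,0,0.5,0,0,0,0,0.5,0,0,2,0,0.3,0,0,4,0,0,-1.5,-1.6,7,0,0,-1.5,-1.6,8.5,0,0,-1.5,-1.6,8.5,0,0,-1.5,-1.6,8.5,0,0,-1.5,-1.6,8.5,0,0])

```text
time_s: 6.42
tcp_pos: [0.4415, 0.2337, 0.2996]
tool_rot: [0.922, 0.387, 0.003, 0.0]
wrist_force: [0.5, 0.8, 0.3]
gripper_width: 0.0825
grasp_force: 0.0
```

Run:
```python
from h import *
s=robot.state();print(s['time_s'],s['tcp_pos'])
c,p,d=grab('wrist');np.savez('w4.npz',p=p,d=d);np.save('w4c.npy',c,allow_pickle=True)
P=cloud(c,d);m=P[(P[...,2]>.085)&(P[...,2]<.1)&(np.hypot(P[...,0]-.478,P[...,1]-.274)<.04)]
e=np.linalg.eigh(np.cov(m[:,:2].T))[1][:,1];print(len(m),m.mean(0),np.degrees(np.arctan2(e[1],e[0])),cv2.minAreaRect((m[:,:2]*1000).astype(np.float32)))
u,v=proj(c,[.478,.274,.065]).astype(int);u0,v0=max(u-50,0),max(v-50,0);print(u0,v0)
cv2.imwrite('pics/w4.png',cv2.resize(p[v0:v0+100,u0:u0+100,::-1],(500,500),interpolation=cv2.INTER_CUBIC))
```

```text
6.4167 [0.44146495 0.23372292 0.29955029]
377 [0.47814506 0.27380897 0.09483651] 46.56984385521416 ((477.6253662109375, 273.7148742675781), (42.17453384399414, 11.914270401000977), 45.651790618896484)
209 72
```

View pics/w4.png

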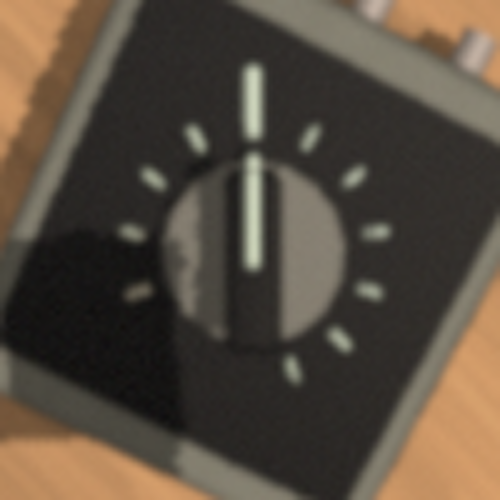

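The picture shows the pointer stripe (253,210) exactly in line with the long mark (253,103), so the dial is set. Now the lid.

Request:
carry_out(plan=[3.61,-8.17,-3,-5.43,0.2,3.61,-8.17,-3,-5.43,0.5,3.61,-8.17,-3,-5.43,0.5,3.61,-8.17,-3,-5.43,0.5,3.61,-8.17,-3,-5.43,0.5,3.61,-8.17,-3,-5.43,0.5,3.61,-8.17,-3,-5.43,0.5,3.61,-8.17,-5,-5.43,0.5,3.61,-8.17,-7,-5.43,0.5,3.61,-8.17,-8.5,-5.43,0.5,3.61,-8.17,-9.4,-5.43,0.5,3.61,-8.17,-9.98,-5.43,0.5,3.61,-8.17,-9.98,-5.43,0.5,3.61,-8.17,-9.98,-5.43,0.5,3.61,-8.17,-9.98,-5.43,0.5])

```text
time_s: 7.72
tcp_pos: [0.53, 0.0299, 0.0443]
tool_rot: [0.987, 0.161, -0.001, -0.0]
wrist_force: [0.9, 0.9, 0.1]
gripper_width: 0.0469
grasp_force: 0.0
```

Request:
carry_out(plan=[0,0,0,0,1,0,0,0,0,1,0,0,0,0,1,0,0,0,0,1,0,0,0,0,1,0,0,0,0,1,0,0,0,0,1,0,0,0,0,1], newtons=45)

```text
time_s: 8.38
tcp_pos: [0.5309, 0.0295, 0.0458]
tool_rot: [0.987, 0.161, 0.0, -0.0]
wrist_force: [-0.7, 1.0, 1.7]
gripper_width: 0.0159
grasp_force: 45.0
```

Request:
carry_out(plan=[0,0,1.5,0,1,0,0,3,0,1,0,0,4.5,0,1,1.13,-11.59,6,2.46,1,1.13,-11.59,6,2.46,1,1.13,-11.59,6,2.46,1,1.13,-11.59,6,2.46,1,1.13,-11.59,6,2.46,1,1.13,-11.59,6,2.46,1,1.13,-11.59,6,2.46,1,1.13,-11.59,6,2.46,1,1.13,-11.59,6,2.46,1,1.13,-11.59,6,2.46,1,1.13,-11.59,6,2.46,1,1.13,-11.59,6,2.46,1])

```text
time_s: 9.63
tcp_pos: [0.5592, -0.2588, 0.1955]
tool_rot: [0.964, 0.266, -0.0, -0.0]
wrist_force: [0.8, -0.8, -2.1]
gripper_width: 0.0154
grasp_force: 45.0
```

Run:
```python
from h import *
s=robot.state();print(s['time_s'],s['tcp_pos'],s['tool_rot'],s['wrist_force'],s['gripper_width'],s['joint_pos'])
T=s['tcp_pos'];q=s['tool_rot'];print(np.degrees(2*np.arctan2(q[1],q[0])))
c,p,d=grab('wrist');P=cloud(c,d)
z0=T[2]-.045
m=P[(abs(P[...,2]-z0-.026)<.006)&(np.hypot(P[...,0]-T[0],P[...,1]-T[1])<.06)]
print(len(m),m[:,2].mean(),m.mean(0))
# disc circle fit: outer boundary points
from scipy.optimize import least_squares
hull=cv2.convexHull((m[:,:2]*1000).astype(np.float32))[:,0]
print(np.round(hull-np.array(T[:2])*1000,1).tolist())
cv2.imwrite('pics/w5.png',cv2.resize(p[:,:,::-1],(800,600)))
```

```text
9.6333 [ 0.55916354 -0.25877274  0.19554949] [ 9.63894440e-01  2.66284442e-01 -5.89059310e-05 -3.16578785e-04] [ 0.8197019  -0.80146442 -2.14035659] 0.015429839975614573 [ 0.39794529  0.35553752 -0.08700425  1.76157566  0.03482504  1.02643155
 -0.73342023]
30.886578672233874
6765 0.17648385369758807 [ 0.57185346 -0.25232896  0.17648385]
[[43.1, 0.8], [42.5, 4.8], [41.9, 8.1], [41.1, 12.2], [38.1, 19.0], [36.7, 21.8], [33.2, 26.2], [30.2, 29.6], [29.3, 30.4], [27.2, 32.0], [23.5, 34.9], [22.9, 35.3], [21.4, 36.1], [19.3, 37.1], [12.5, 40.0], [11.2, 40.2], [8.6, 40.7], [4.7, 41.3], [1.8, 41.7], [-0.4, 41.6], [-1.6, 41.5], [-8.1, 40.9], [-10.4, 40.5], [-15.0, 38.8], [-15.6, 38.4], [-16.8, 37.8], [-22.3, 34.8], [-23.4, 34.2], [-27.4, 31.3], [-29.0, 29.7], [-32.6, 25.6], [-34.9, 22.7], [-37.2, 19.5], [-40.2, 13.3], [-40.4, 10.7], [-39.0, -13.0], [-29.1, -30.5], [-7.5, -42.7], [-6.6, -43.0], [-4.6, -43.3], [-1.2, -43.6], [6.3, -43.6], [16.3, -41.0], [21.9, -37.7], [25.7, -35.4], [26.3, -35.0], [29.9, -31.9], [32.9, -28.5], [35.8, -24.3], [36.6, -23.1], [38.9, -19.2], [42.2, -10.0], [42.9, -2.6], [43.0, -0.8], [43.1, 0.4]]
```

View pics/w5.png

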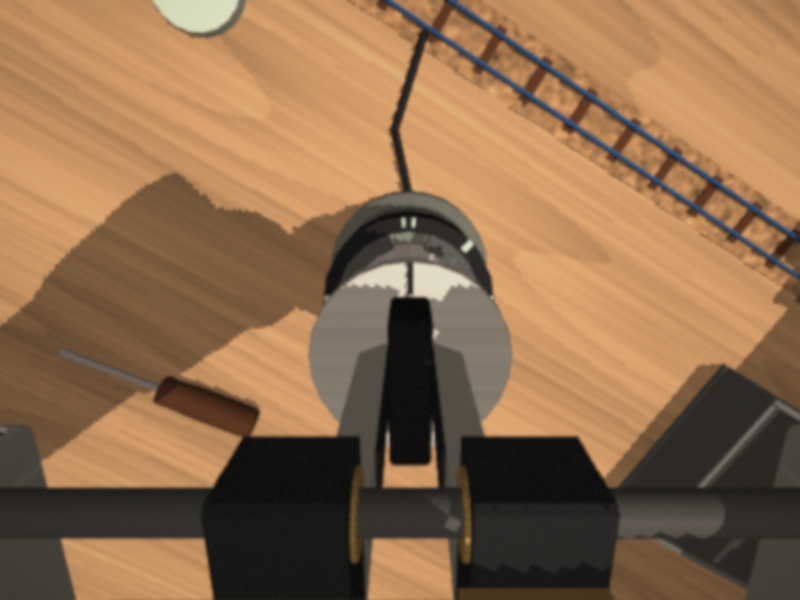

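The view shows the slot's double tick at (409,223), in line with the lid's bar at x≈409. The lid is centred over the mouth to within about 1 mm, so I lower it.

Request:
carry_out(plan=[0,0.03,-1,0,1,0,0.03,-2,0,1,0,0.03,-2.3,0,1,0,0.03,-2.5,0,1,0,0.03,-2.65,0,1,0,0.03,-2.8,0,1,0,0.03,-2.8,0,1,0,0.03,-2.8,0,1])

```text
time_s: 10.35
tcp_pos: [0.5594, -0.2596, 0.1264]
tool_rot: [0.964, 0.265, 0.0, 0.0]
wrist_force: [-0.3, 0.8, -1.4]
gripper_width: 0.0159
grasp_force: 45.0
```

Request:
carry_out(plan=[0,0,-0.1,0,1,0,0,-0.2,0,1,0,0,-0.25,0,1,0,0,-0.3,0,1,0,0,-0.3,0,1,0,0,-0.3,0,1])

```text
time_s: 10.85
tcp_pos: [0.5592, -0.2596, 0.1198]
tool_rot: [0.964, 0.265, 0.0, 0.0]
wrist_force: [-9.1, 3.5, 22.1]
gripper_width: 0.0155
grasp_force: 45.0
```

Request:
carry_out(plan=[0,0,0.03,-0.7,1,0,0,0.03,-1.4,1,0,0,0.03,-2.1,1,0,0,0.03,-2.8,1,0,0,0.03,-3.5,1,0,0,0.03,-4.2,1,0,0,0.03,-4.9,1,0,0,0.03,-5.6,1,0,0,0.03,-6.3,1,0,0,0.03,-7,1,0,0,0.03,-7.7,1,0,0,0.03,-8.3,1,0,0,0.03,-8.7,1,0,0,0.03,-9,1,0,0,0.03,-9,1,0,0,0.03,-9,1,0,0,0.03,-9,1,0,0,0.03,-9,1])

```text
time_s: 12.35
tcp_pos: [0.5595, -0.2593, 0.1198]
tool_rot: [0.992, -0.123, 0.0, -0.0]
wrist_force: [-3.3, 2.8, 10.9]
gripper_width: 0.0155
grasp_force: 45.0
```

Run:
```python
from h import *
s=robot.state();T=s['tcp_pos'];q=s['tool_rot'];print(s['time_s'],T,q,s['wrist_force'],s['wrist_torque'],s['gripper_width'],np.degrees(2*np.arctan2(q[1],q[0])))
c,p,d=grab('wrist');P=cloud(c,d)
m=P[(abs(P[...,2]-.131)<.005)&(np.hypot(P[...,0]-T[0],P[...,1]-T[1])<.04)]
e=np.linalg.eigh(np.cov(m[:,:2].T))[1][:,1];print(len(m),m.mean(0),np.degrees(np.arctan2(e[1],e[0])),cv2.minAreaRect((m[:,:2]*1000).astype(np.float32)))
m=P[(abs(P[...,2]-.1)<.006)&(np.hypot(P[...,0]-T[0],P[...,1]-T[1])<.045)];print('disc',len(m),np.median(m[:,2]))
for a in(0,45,90): 
    t=np.radians(30.8-a);print(proj(c,[.559+.047*np.cos(t),-.26+.047*np.sin(t),.09]))
u,v=proj(c,[.559,-.26,.1]).astype(int);u0,v0=max(u-100,0),max(v-110,0);print(u0,v0)
cv2.imwrite('pics/w6.png',cv2.resize(p[v0:v0+150,u0:u0+200,::-1],(800,600),interpolation=cv2.INTER_CUBIC))
```

```text
12.35 [ 0.5594979  -0.25927077  0.11982103] [ 9.92347821e-01 -1.23473052e-01  4.41750732e-04 -1.08173371e-04] [-3.30556381  2.76710009 10.87482305] [0.70110374 0.80854445 0.27859753] 0.0155295903391206 -14.185171453389321
3052 [ 0.56281143 -0.26028805  0.13159444] 166.23925839080943 ((559.9495849609375, -262.6864318847656), (58.64341354370117, 37.806182861328125), 4.489353179931641)
disc 6766 0.1008763964730365
[212.96908531 178.61781466]
[263.48755375 157.99940605]
[313.96166725 178.65955103]
163 121
```

View pics/w6.png

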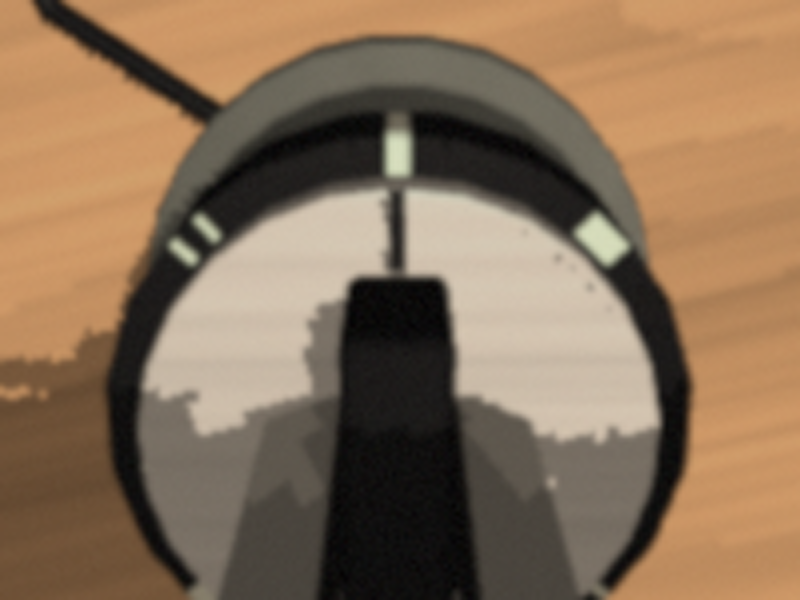

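The lid's index line (397,230) lines up with the long half-way mark (398,145). The disc top is at 0.100 m, so the lid is flush, and the grip is holding.

```bash
python3 -c "
from rig import robot
print(robot.hand_in())"
```

```text
the job is handed in; nothing more can be done
None
```

The dial pointer is on the long mark, and the lid sits flush in the mill, still gripped and held at the 45-degree mark; the job was handed in at about 12.4 s, with no verdict returned.

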